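Bring a car-body blank up to the scribed line of the drilling jig and clamp it

ROBOT

A 6-joint arm with a two-finger parallel gripper is mounted at the origin on a cart in front of the work surface, level with it; the furniture and walls round the work are solid. World frame = base frame: x ahead of the robot, y to its left, z up, the work surface at z = 0. Lengths are in mm, angles in rad, forces in N, time in s.
With the tool pointing down it reaches from about 325 to 900 mm from the base axis. Payload 3.5 kg.
Tool frame: the origin (TCP) lies on the mounting face of the last link; the fingertips stand 173 mm ahead of it and the grasp point (between the pads) lies 155 mm ahead of it; z points along the fingers, x is the direction in which the jaws open and shut, and the axes are right-handed (so a half turn about z gives the same grasp; the last joint's range is limited). The gripper opens to 85 mm and grips with 20 to 120 N. Pads are 22 mm wide; open, the fingers measure 114 mm over their backs; the gripper's body (76 mm by 85 mm) begins 54 mm behind the grasp point. The pads swing forward as they close: fully open they stand 13 mm farther back than shut.
Start: joints at [1.026, 0.276, -0.026, 1.268, 0, 1.467], TCP at [267.235, 564.985, 404.713] pointing down, gripper open.
Joint ranges: [-3.12, 3.12], [-0.85, 1.88], [-1.08, 1.24], [-1.95, 2.15], [-1.57, 1.53], [-3.14, 3.14]. Speed limits (rad/s): [2.57, 2.57, 3.14, 3.14, 3.14, 3.14].

INTERFACE

Orientations are given as a rotation vector (axis times angle).
In Python, from station import ctrl, imaging gives the robot as it stands.
- The arm moves only by the tool play_rows, never from a script. Its argument "series" is a list of rows, each a list of 3 entries, a list of its own where there are three numbers: the gripper command: -1 is shut, 1 is fully open, values between are in proportion, then the shift along the world's x, y, z in cm, then the turn, a rotation vector about the world's x, y, z in rad. A call has 1 to 8 rows; each row shifts and turns the commanded pose from where the row before left it; what a row does not reach is not made up. A row lasts 1/10 s, in which the tool goes at most 50 mm and 8.59 degrees, less where a joint would pass 70% of its speed; a pose out of reach is approached as far as the arm can. A call with a gripper value outside its range is refused whole. The fingers move at their own pace and stop on an object; "newtons" is the grip in N (left out, the last holds). Time passes only in rows, so rows that do not move let the fingers close. It gives the time, the measured TCP pose, the force and the opening at its end, in the units of the state.
- ctrl.state(): the state, without advancing time (a new reading comes with each control period).
- imaging.capture(name): name is "scene" or "side" or "wrist"; returns the picture (384x512x3 uint8, red, green, blue); there is no depth.
- imaging.camera_params(name): a dict with "fx", "fy", "cx", "cy" (pixels), "cam_to_world" (4x4, takes a point from camera to world coordinates); the wrist camera has in their place "hand_eye" (4x4, takes a point from camera to tool coordinates, whose origin is the TCP and whose axes are the tool frame's). Camera axes: x right, y down, z forward; pixel columns grow to the right and rows downward; lengths in mm; the calibration is good to about 2 mm. A picture is of the moment at which its call begins: read the wrist's pose just before it. camera_params takes no time and is no camera call.
- ctrl.sign_off(): hands the job in, once; it reports no verdict.
The state is a dict: "t": time; "joints": joint angles; "dq": joint speeds; "joint_efforts": joint torques, N m; "ee_pos": TCP position; "eef_rot": TCP orientation; "wrist_force": force on the tool from outside, world axes, zero at the start; "wrist_torque": the same for the moment, N m; "finger_gap": finger opening in mm.
Only numpy, scipy, OpenCV 4.12 (cv2) and the standard library are available. Lean on these libraries where they do the work, as an engineer would, in place of code of your own. Each camera call takes 0.05 s, during which the arm holds its last target.

TASK

Get the brown wooden blank ready for drilling: press it back gently but firmly until it lies flat against the jig's fence, then slide it along the fence, without lifting it and without running past the mark, until its left end meets the line scribed across the bed. Then swing the red-handled hold-down arm over and press it down so that its rubber foot bears on the blank, leave everything so, and do not disturb the things lying about.

Things in the scene. Friction and masses are not known exactly. Their poses are not given: they have to be found in the camera images.
- jig: Drilling jig screwed to the bench: plywood bed 210 x 280 mm, 18 mm thick, its upper face at z = 18 mm. Origin on the bench surface under the bed; the bed reaches 100 mm in front of it (-x), 110 mm behind it (+x) and 140 mm to either side. Axes: x from the robot side back to the fence and beyond, y to the left along the fence, z up.
- fence_range (a point): Middle of the fence's setting range, on the bed, 25 mm behind the jig's origin; axes as the jig's. The fence, a pale strip with a steel rule on top, 280 x 22 mm, 16 mm high, is set in slots for each job and locked rigid, parallel to y. Its front face (to the robot) lies up to 11 mm before or behind this point: find it by touch. Wing screws 122 mm from its middle stand 11 mm above it.
- line_mark (a point): The scribed line: a thin dark line straight across the bed (along the jig's x) and up over the fence. This point is the middle of the bed part, on the bed's upper face, 50 mm to the left (+y) of the jig's origin; axes as the jig's.
- blank: The work: a loose brown wooden blank 45 mm wide (its x), 100 mm long (its y), 35 mm high, about 0.1 kg, lying on the bed in front of the fence, askew, short of the line (to its right). Origin at the centre of its underside. It stands 19 mm above the fence: grip it there across its width, or push its front face and right end. It bruises if pressed on the fence with over 15 N; 5 to 10 N seats it.
- blank_mid (a point): Centre of the blank, half-way up (17.5 mm above the bed); axes as the blank's.
- blank_end (a point): Centre of the blank's left end face (50 mm from the blank's centre along its +y), the end that shall meet the line; axes as the blank's.
- clamp (a joint): Hold-down arm behind the fence on a stiff friction pivot (0.35 N m; it stays where it is left). 0 = swung fully down on the empty bed; about 0.10 rad when its foot rests on the blank; grows as it swings up and back, away from the robot, to 2.3 rad. It starts thrown back (about 2 rad). The blank bruises under more than 25 N from the foot; 7 to 12 N down on the red grip clamps it well.
- clamp_pivot (a point): Pivot of the hold-down arm, 87 mm behind the jig's origin, 66 mm above the bench, on the middle plane of the jig (y = 0); the pivot axis is the jig's y.
- clamp_grip (a point): Point on the red grip, a round bar 16 mm thick that runs 60 mm inwards and 20 mm outwards from here. It is 116 mm from the pivot: at joint value q it lies, in the jig's frame, 116 mm x cos(q + 0.333) in front (-x) of the pivot and 116 mm x sin(q + 0.333) above it. Grasp it across (along the jig's y) or press it from above.
- clamp_foot (a point): Centre of the underside of the rubber foot (20 mm across) at the end of the arm, 84.5 mm from the pivot; swung down it stands over the bed 2 to 3 mm behind the jig's origin, 50 mm to the right of the line.
- wheel: Bystander: a small dark turned wooden wheel 36 mm across, 14 mm high, lying on the bed behind the fence, to the right; origin at the centre of its underside.
- tape_measure: Bystander: a yellow tape measure 34 x 82 mm, 64 mm high, on the bench to the right of the jig; origin at the centre of its underside.
- toy_car: Bystander: a finished wooden toy car 62 x 144 mm, 61 mm high, on the bench to the left of the jig; origin at the centre of its underside.
There are look-alikes about, which are no part of the job. Leave any pink look-alike of the blank alone.

How it is judged (in metres and radians):
On the way, in this order (a step that is already met when the one before it is completed fails the run):
1. the blank is pressed flat against the fence with more than 3 N while its end is still at least 15 mm short of the line (contact force between blank and fence_c0 above 3 N and angle between the y axis of blank and the y axis of jig, either way round below 0.03 rad and y of blank_end in the frame of line_mark below -0.015 m), for 0.2 s.
2. slid along the fence until its left end is within 2.5 mm of the line, still flat against the fence (y of blank_end in the frame of line_mark between -0.0025 and 0.0025 m and x of fence_c0 in the frame of blank_mid below 0.035 m and angle between the y axis of blank and the y axis of jig, either way round below 0.03 rad), for 0.2 s.
3. the hold-down's foot is pressed on the blank with more than 3 N (contact force between clamp and blank above 3 N), for 0.2 s.
At the end, for the whole second after the job is handed in: The blank lies flat on the bed and flat against the fence (gap at its middle under 1.5 mm, askew by less than 0.03 rad), its left end within 2.5 mm of the scribed line, and the hold-down's rubber foot bears on it with more than 0.5 N; all at rest (all of step 2 and angle between blank's own z axis and vertical below 0.04 rad and z of blank in the frame of jig below 0.021 m and contact force between clamp and blank above 0.5 N and linear speed of blank below 0.01 m/s); the robot touches nothing.
It fails at once if the blank is bruised: pressed against the fence with more than 15 N, or by the hold-down with more than 25 N (contact force between blank and fence_c0 above 15 N or contact force between clamp and blank above 25 N).
It fails at once if the blank's end runs more than 5 mm past the line (y of blank_end in the frame of line_mark above 0.005 m).
It fails at once if the blank is brought within 12 mm of the line while more than 3 mm off the fence, instead of sliding along it (y of blank_end in the frame of line_mark above -0.012 m and x of fence_c0 in the frame of blank_mid above 0.0365 m).
It fails at once if the blank is lifted more than 8 mm off the bed (z of blank in the frame of jig above 0.026 m).
It fails at once if the wheel, the tape measure or the toy car is moved more than 20 mm (distance of any of wheel, tape_measure, toy_car from where it was at the start of the episode above 0.02 m).
It also fails if it takes over 72 s, if anything falls off the work surface, if the arm or the gripper's body presses on something with over 40 N, if the wrist force passes 120 N, or if a joint passes its speed limit or range.

## Working session

There is one attempt and no reset: what is moved stays moved. The work goes in short steps, Python scripts to look and compute and a tool call to move; the robot and the scene stay as the last step left them, time stands still between calls to the robot, and variables do not carry over. Pictures are saved under pics/ and viewed, and the job is handed in when it is done.

Besides the shell and the picture viewer there is one more tool, called after ">>>" in YAML: its name, and indented under it one key for each argument. play_rows: Moves the arm, as the interface text tells. Its arguments: {"type":"object","properties":{"series":{"type":"array"},"newtons":{"type":"number"}},"required":["series"]}

```bash
mkdir -p pics
cat > h.py <<'E'
import numpy as np,cv2
from scipy.spatial.transform import Rotation as R
from station import ctrl, imaging
def snap(n,f):
    im=imaging.capture(n); cv2.imwrite('pics/'+f+'.png',im[:,:,::-1]); return im
def ray(n,u,v,st=None):
    p=imaging.camera_params(n)
    d=np.array([(u-p['cx'])/p['fx'],(v-p['cy'])/p['fy'],1.])
    if n=='wrist':
        T=np.eye(4);T[:3,:3]=R.from_rotvec(st['eef_rot']).as_matrix();T[:3,3]=st['ee_pos']
        M=T@np.array(p['hand_eye'])
    else: M=np.array(p['cam_to_world'])
    return M[:3,3],M[:3,:3]@d
def onz(n,u,v,z,st=None):
    o,d=ray(n,u,v,st); return o+d*(z-o[2])/d[2]
E
python3 - <<'E'
from h import *
s=ctrl.state();print(s)
snap('scene','a');snap('side','b');snap('wrist','c')
for n in('scene','side','wrist'):print(imaging.camera_params(n))
E
```

```text
{'t': 0.0, 'joints': array([ 1.02556481e+00,  2.77148249e-01, -2.78927786e-02,  1.26801235e+00,
        1.91658567e-05,  1.46742880e+00]), 'dq': array([-4.95867078e-04, -7.27601626e-04,  4.56903276e-04, -7.23555262e-06,
       -8.41658839e-05, -7.65805652e-04]), 'joint_efforts': array([-4.80541537e-03, -4.45511985e+01,  2.95200491e+01,  1.61969941e-02,
       -2.26281782e-04,  1.09195818e-05]), 'ee_pos': array([267.04674652, 564.63573832, 403.544198  ]), 'eef_rot': array([ 2.65341561,  1.68011276, -0.00318749]), 'wrist_force': array([-0.59557881,  0.40059869, -0.01105956]), 'wrist_torque': array([-0.01843488, -0.01946457,  0.02035813]), 'finger_gap': 84.9360325276912}
{'fx': 368.30699155886794, 'fy': 368.30699155886794, 'cx': 257.3612131728613, 'cy': 188.5950685529261, 'cam_to_world': array([[-4.96556387e-01, -5.03749241e-01,  7.06872306e-01,
        -6.18086479e+01],
       [-8.67979229e-01,  2.94379735e-01, -3.99940782e-01,
         4.30851996e+02],
       [-6.61901696e-03, -8.12143629e-01, -5.83420016e-01,
         6.28871440e+02],
       [ 0.00000000e+00,  0.00000000e+00,  0.0000
[... 258 characters left out ...]
0627e-01, -5.66487012e-01,  7.03629040e-01,
        -5.74844384e+02],
       [ 1.93354507e-03, -7.79503791e-01, -6.26394525e-01,
         6.71779405e+02],
       [ 0.00000000e+00,  0.00000000e+00,  0.00000000e+00,
         1.00000000e+00]])}
{'fx': 335.57610456275023, 'fy': 335.57610456275023, 'cx': 254.63984508343773, 'cy': 186.92790244796788, 'hand_eye': array([[ 9.99999211e-01, -3.26689334e-04, -1.21282174e-03,
         4.08311984e-02],
       [ 6.57610201e-04,  9.58842440e-01,  2.83937922e-01,
        -7.32142885e+01],
       [ 1.07014547e-03, -2.83938495e-01,  9.58841898e-01,
         3.08955766e+01],
       [ 0.00000000e+00,  0.00000000e+00,  0.00000000e+00,
         1.00000000e+00]])}
```

View pics/a.png

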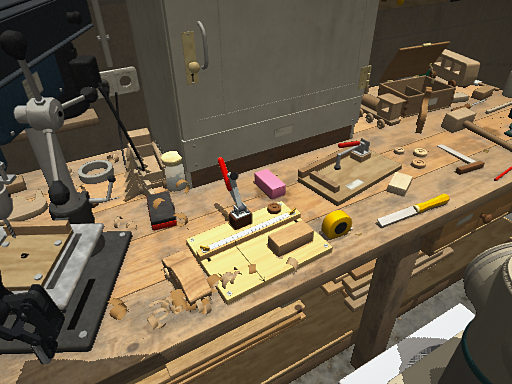

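View pics/b.png

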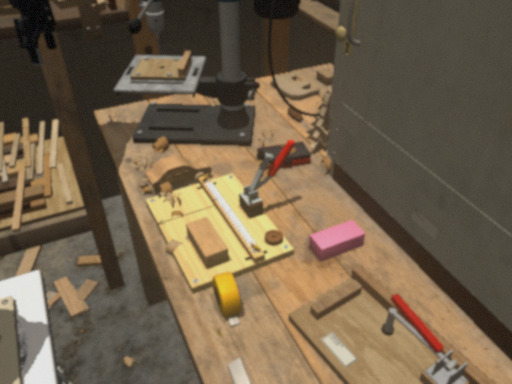

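View pics/c.png

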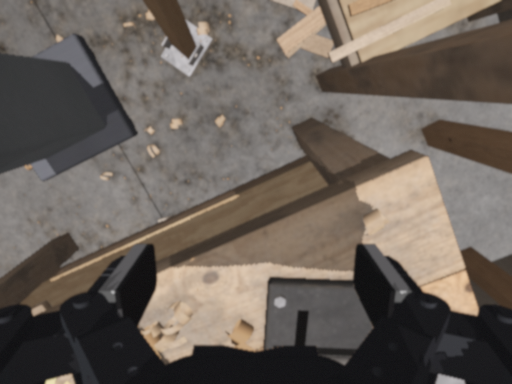

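Run:
```python
import cv2
a=cv2.imread('pics/a.png');b=cv2.imread('pics/b.png')
cv2.imwrite('pics/a2.png',cv2.resize(a[145:310,145:365],None,fx=3.6,fy=3.6,interpolation=cv2.INTER_CUBIC))
cv2.imwrite('pics/b2.png',cv2.resize(b[130:300,130:350],None,fx=3.5,fy=3.5,interpolation=cv2.INTER_CUBIC))
```

```text
(no output)
```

View pics/a2.png

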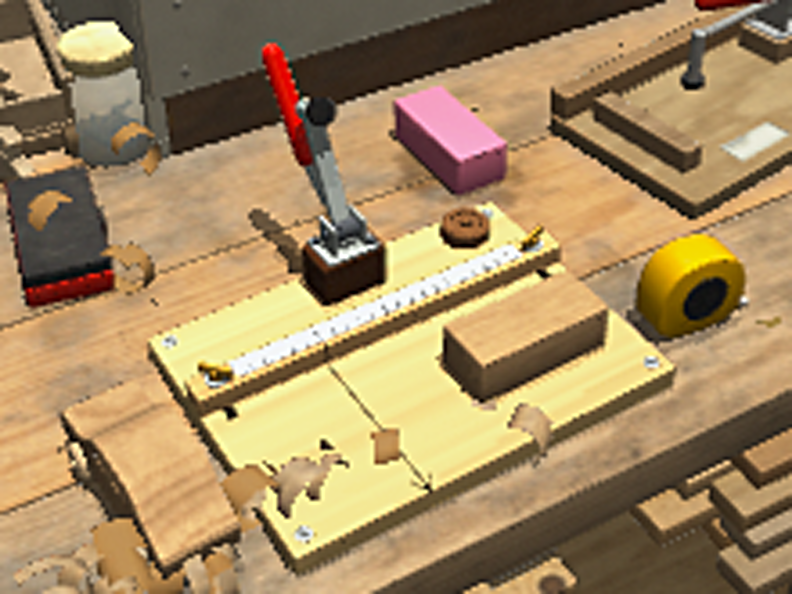

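View pics/b2.png

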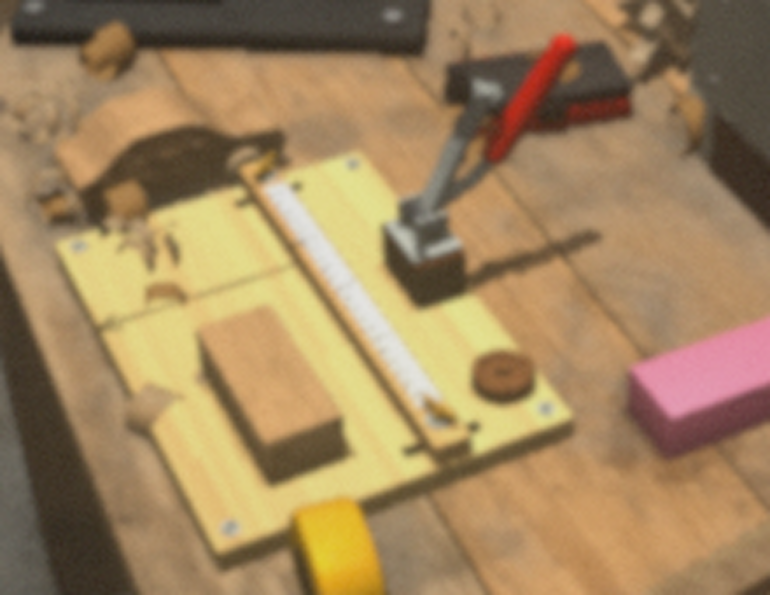

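Run:
```python
from h import *
f=lambda u,v:(u/3.6+145,v/3.6+145)
g=lambda u,v:(u/3.5+130,v/3.5+130)
print('bed scene')
for n,p in dict(FL=(297,562),FR=(675,372),BR=(490,204),BL=(150,345),Lf=(432,491),Lb=(330,365)).items():print(n,onz('scene',*f(*p),18).round(1))
print('bed side')
for n,p in dict(FL=(58,242),FR=(222,550),BR=(573,425),BL=(360,152),Lf=(100,327),Lb=(293,265)).items():print(n,onz('side',*g(*p),18).round(1))
print('blank')
for n,p in dict(LB=(443,340),LF=(484,362),RF=(607,312),RB=(543,273)).items():print(n,onz('scene',*f(*p),53).round(1))
for n,p in dict(LF=(199,330),RF=(265,440),RB=(342,412),LB=(272,306)).items():print(n,onz('side',*g(*p),53).round(1))
```

```text
bed scene
FL [374.3 254.7  18. ]
FR [384.8 -20.4  18. ]
BR [593.2 -13.3  18. ]
BL [578.3 263.   18. ]
Lf [379.7 164.4  18. ]
Lb [502.  168.6  18. ]
bed side
FL [383.1 253.6  18. ]
FR [394.6 -23.6  18. ]
BR [596.7 -21.9  18. ]
BL [588.9 260.9  18. ]
Lf [385.  166.1  18. ]
Lb [506.9 170.6  18. ]
blank
LB [453.8 112.6  53. ]
LF [424.6 100.9  53. ]
RF [423.1   8.7  53. ]
RB [475.1  22.3  53. ]
LF [427.3 100.7  53. ]
RF [431.3   6.4  53. ]
RB [474.5   8.2  53. ]
LB [470.6 102.3  53. ]
```

>>> play_rows:
  series:
    - [1, [1.7, -4.5, 0], [0, 0, -0.13]]
    - [1, [1.7, -4.5, 0], [0, 0, -0.13]]
    - [1, [1.7, -4.5, 0], [0, 0, -0.13]]
    - [1, [1.7, -4.5, 0], [0, 0, -0.13]]
    - [1, [1.7, -4.5, 0], [0, 0, -0.13]]
    - [1, [1.7, -4.5, 0], [0, 0, -0.13]]
    - [1, [1.7, -4.5, 0], [0, 0, -0.13]]
    - [1, [1.7, -4.5, 0], [0, 0, -0.13]]

```text
t: 0.95
ee_pos: [403.3, 203.1, 404.6]
eef_rot: [-3.139, -0.132, -0.0]
wrist_force: [1.0, -0.4, -0.4]
finger_gap: 85.2
```

>>> play_rows:
  series:
    - [1, [1.7, -4.5, 0], [0, 0, -0.05]]
    - [1, [1.7, -4.5, 0], [0, 0, 0]]
    - [1, [0, 0, 0], [0, 0, 0]]
    - [1, [0, 0, 0], [0, 0, 0]]

```text
t: 1.35
ee_pos: [437.4, 113.9, 404.5]
eef_rot: [-3.141, -0.056, 0.001]
wrist_force: [-0.5, -0.4, -1.1]
finger_gap: 85.5
```

Run:
```python
from h import *
s=ctrl.state();print(s['ee_pos'],s['eef_rot'],s['joints'],s['wrist_force'])
import pickle;pickle.dump(s,open('s1.pkl','wb'))
im=snap('wrist','d')
cv2.imwrite('pics/d2.png',cv2.resize(im[:,:,::-1],None,fx=1.5,fy=1.5))
```

```text
[437.37473543 113.92404319 404.4646461 ] [-3.14064811e+00 -5.62424884e-02  1.27283303e-03] [ 1.11476977e-01 -3.32973129e-02 -3.80346844e-01  1.22451250e+00
  5.14527102e-04  1.64646109e+00] [-0.49582215 -0.40141442 -1.08035382]
```

View pics/d2.png

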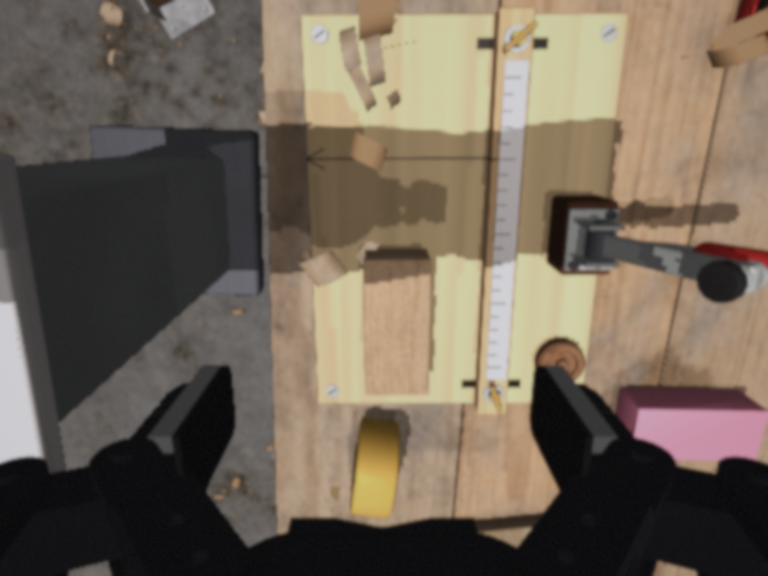

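Run:
```python
import cv2,numpy as np
a=cv2.imread('pics/d.png')
c=a[90:285,195:355]
c=np.clip(c.astype(float)*1.5,0,255).astype('uint8')
cv2.imwrite('pics/d3.png',cv2.resize(c,None,fx=3,fy=3,interpolation=cv2.INTER_CUBIC))
```

```text
(no output)
```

View pics/d3.png

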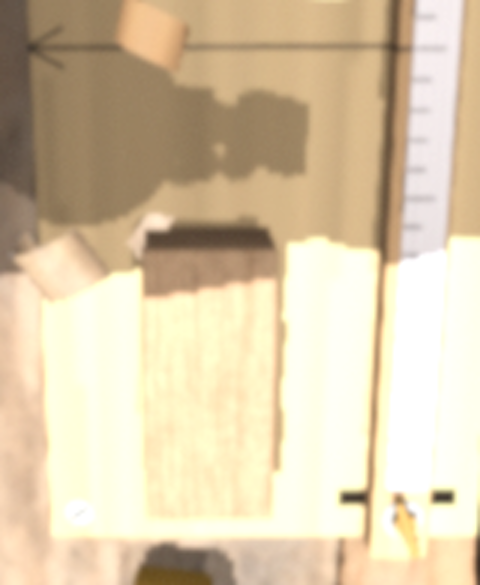

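Run:
```python
from h import *
import pickle
s=pickle.load(open('s1.pkl','rb'))
f=lambda u,v:(u/3+195,v/3+90)
e=lambda u,v:(u/1.5,v/1.5)
P=lambda n,p,z:print(n,onz('wrist',*p,z,s).round(1))
for n,p in dict(LF=(145,247),LB=(272,247),RB=(273,518),RF=(143,518)).items():P(n,f(*p),53)
for n,p in dict(LFbot=(147,228),LBbot=(268,227)).items():P(n,f(*p),18)
for n,p in dict(Lf=(32,47),Lb=(388,47)).items():P(n,f(*p),18)
P('Ltop',f(440,48),34)
for n,p in dict(f1=(392,50),f2=(367,535)).items():P(n,f(*p),18)
for n,p in dict(BL=(627,14),FL=(303,14),FR=(319,403),BR=(587,403)).items():P(n,e(*p),18)
```

```text
LF [425.2 106.1  53. ]
LB [466.8 107.6  53. ]
RB [473.2   8.4  53. ]
RF [427.    6.7  53. ]
LFbot [424.7 104.4  18. ]
LBbot [468.5 106.3  18. ]
Lf [383.6 166.7  18. ]
Lb [505.8 171.   18. ]
Ltop [519.7 172.   34. ]
f1 [507.3 170.1  18. ]
f2 [515.3 -17.3  18. ]
BL [586.8 263.4  18. ]
FL [380.6 256.2  18. ]
FR [390.7 -22.2  18. ]
BR [603.3 -14.6  18. ]
```

>>> play_rows:
  series:
    - [1, [0.3, -2.0, 0], [0, 0, 0]]
    - [1, [0.4, -2.0, -2.0], [0, 0, 0]]
    - [1, [0.4, -1.7, -3.5], [0, 0, 0]]
    - [1, [0, 0, -3.5], [0, 0, 0]]
    - [1, [0, 0, -3.5], [0, 0, 0]]
    - [1, [0, 0, -3.5], [0, 0, 0]]
    - [1, [0, 0, -2.5], [0, 0, 0]]
    - [1, [0, 0, -0.7], [0, 0, 0]]

```text
t: 2.2
ee_pos: [445.9, 59.7, 209.9]
eef_rot: [-3.14, -0.066, 0.01]
wrist_force: [-0.6, 0.0, 0.5]
finger_gap: 85.4
```

Run:
```python
from h import *
s=ctrl.state();print(s['ee_pos'],s['eef_rot'],s['wrist_force'])
a=snap('wrist','e');b=snap('scene','e1')
cv2.imwrite('pics/e2.png',cv2.resize(b[140:320,180:380,::-1],None,fx=3,fy=3))
```

```text
[445.86082398  59.70034453 209.89635948] [-3.14033481 -0.06627844  0.01021051] [-0.59594753  0.00498915  0.53853835]
```

View pics/e.png

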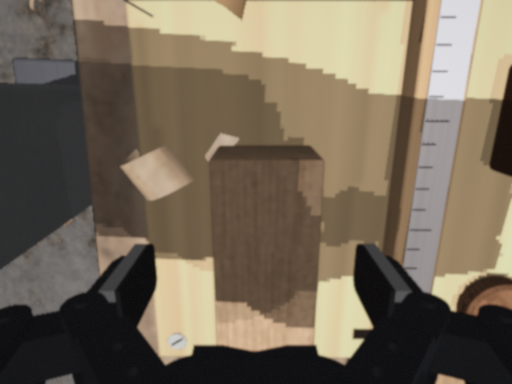

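View pics/e2.png

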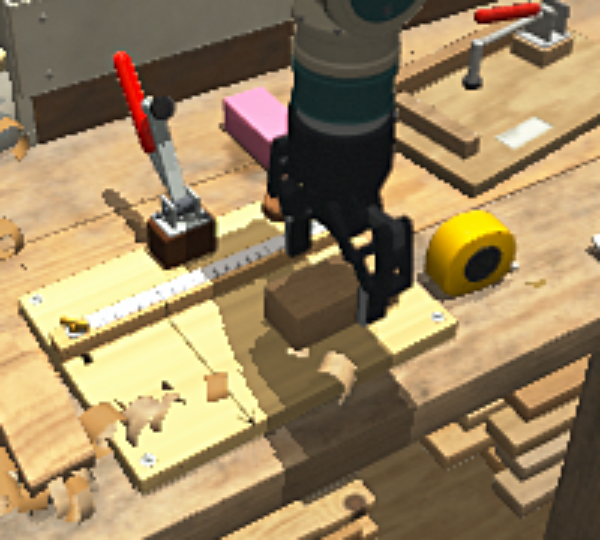

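>>> play_rows:
  series:
    - [0, [0.2, 0, 0.1], [0, 0, 0]]
    - [-0.5, [0, 0, 0], [0, 0, 0]]
    - [-1, [0, 0, 0], [0, 0, 0]]
    - [-1, [0, 0, 0], [0, 0, 0]]
    - [-1, [0, 0, 0], [0, 0, 0]]
    - [-1, [0, 0, 0], [0, 0, 0]]
    - [-1, [0, 0, 0], [0, 0, 0]]
  newtons: 20

```text
t: 3.0
ee_pos: [451.1, 58.0, 215.3]
eef_rot: [-3.14, -0.061, -0.004]
wrist_force: [-1.2, 1.4, 6.1]
finger_gap: 44.4
```

Run:
```python
from h import *
s=ctrl.state();print(s['ee_pos'],s['eef_rot'],s['wrist_force'],s['wrist_torque'])
```

```text
[451.14153908  58.00607943 215.26975083] [-3.14038869 -0.06116909 -0.00444677] [-1.24576075  1.3931161   6.08205287] [0.12343878 0.24895093 0.02342434]
```

>>> play_rows:
  series:
    - [-1, [0, 0, 0.15], [0, 0, 0]]
    - [-1, [0.7, 0.03, 0], [0, 0, 0]]
    - [-1, [0.8, 0.03, 0], [0, 0, 0]]
    - [-1, [0.7, 0.03, 0], [0, 0, 0]]
    - [-1, [0.4, 0.01, 0], [0, 0, 0]]
    - [-1, [0.2, 0, 0], [0, 0, 0]]
    - [-1, [0, 0, 0], [0, 0, 0]]

```text
t: 3.7
ee_pos: [479.0, 58.9, 215.3]
eef_rot: [3.141, 0.061, 0.002]
wrist_force: [-0.7, 0.6, 1.1]
finger_gap: 44.6
```

Run:
```python
from h import *
s=ctrl.state();print(s['ee_pos'],s['eef_rot'],s['wrist_force'],s['wrist_torque'])
import pickle;pickle.dump(s,open('s2.pkl','wb'))
snap('wrist','f')
```

```text
[479.0335155   58.91604592 215.25856924] [3.14095243e+00 6.10189903e-02 1.92283592e-03] [-0.70010399  0.6114915   1.09937193] [-0.00842116  0.07267363  0.02464152]
```

View pics/f.png

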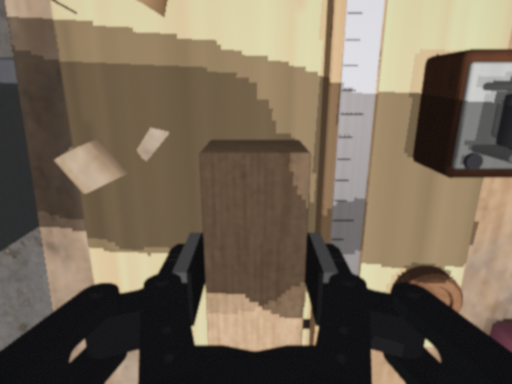

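>>> play_rows:
  series:
    - [-1, [0.2, 0, 0], [0, 0, 0]]
    - [-1, [0.2, 0.01, 0], [0, 0, 0]]
    - [-1, [0.1, 0, 0], [0, 0, 0]]
    - [-1, [0, 0, 0], [0, 0, 0]]

```text
t: 4.15
ee_pos: [480.8, 59.0, 215.3]
eef_rot: [3.14, 0.061, -0.012]
wrist_force: [-8.9, -0.8, 13.9]
finger_gap: 44.3
```

>>> play_rows:
  series:
    - [-1, [0.1, 0, 0], [0, 0, 0]]
    - [-1, [0.05, 0, 0], [0, 0, 0]]
    - [-1, [0, 0, 0], [0, 0, 0]]

```text
t: 4.45
ee_pos: [481.4, 59.1, 215.4]
eef_rot: [3.14, 0.061, -0.016]
wrist_force: [-12.3, -1.0, 18.0]
finger_gap: 44.2
```

>>> play_rows:
  series:
    - [-1, [-0.15, 0, 0], [0, 0, 0]]
    - [-1, [0, 0, 0], [0, 0, 0]]

```text
t: 4.65
ee_pos: [480.7, 59.0, 215.3]
eef_rot: [3.14, 0.061, -0.011]
wrist_force: [-8.5, -0.7, 12.8]
finger_gap: 44.6
```

Run:
```python
from h import *
s=ctrl.state();print(s['ee_pos'],s['eef_rot'],s['wrist_force'],s['wrist_torque'])
im=snap('wrist','g');b=snap('side','g1')
cv2.imwrite('pics/g2.png',cv2.resize(b[130:300,130:350,::-1],None,fx=3.5,fy=3.5,interpolation=cv2.INTER_CUBIC))
c=np.clip(im[120:340,180:400,::-1].astype(float)*1.6,0,255).astype('uint8')
cv2.imwrite('pics/g3.png',cv2.resize(c,None,fx=2.7,fy=2.7,interpolation=cv2.INTER_CUBIC))
```

```text
[480.73663516  59.04525304 215.32688115] [ 3.14044259  0.06121813 -0.01116474] [-8.49144307 -0.6967888  12.79251803] [-0.16656811  1.99486045  0.02330691]
```

View pics/g2.png

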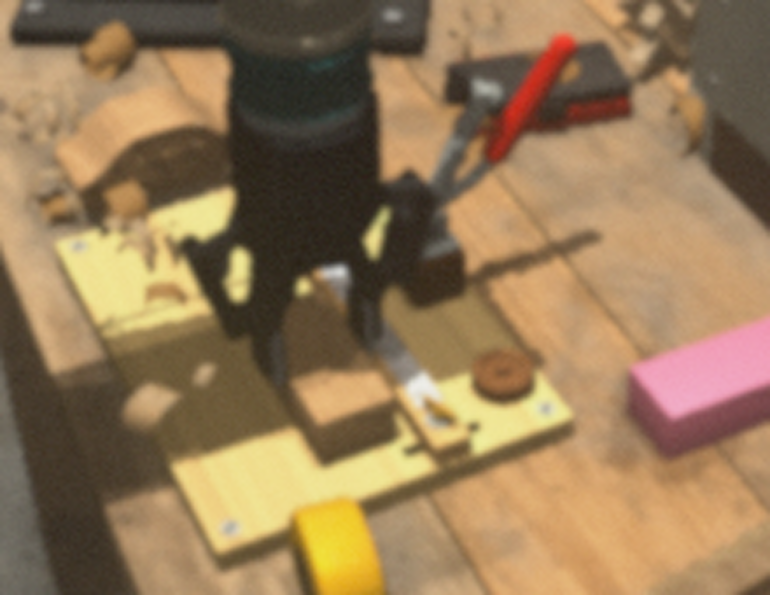

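View pics/g3.png

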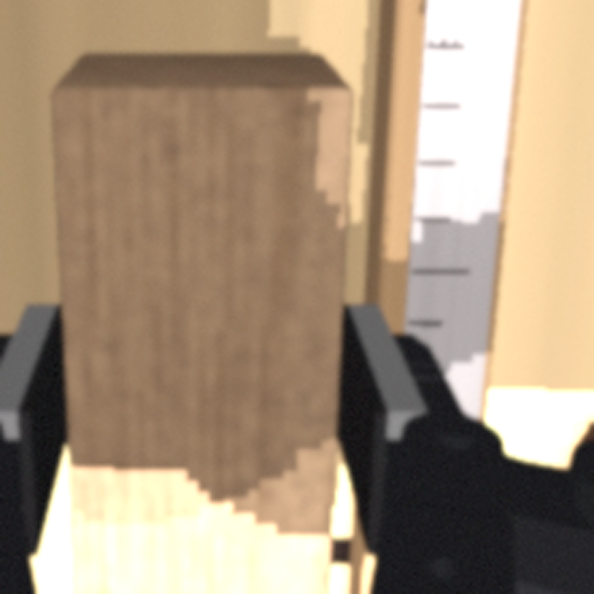

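>>> play_rows:
  series:
    - [-1, [-0.2, 0, 0.1], [0, 0, 0]]
    - [-1, [0, 0, 0.1], [0, 0, 0]]
    - [-1, [0, 0, 0], [0, 0, 0]]

```text
t: 5.05
ee_pos: [481.7, 59.1, 217.2]
eef_rot: [-3.141, -0.061, -0.002]
wrist_force: [0.7, 0.6, -1.5]
finger_gap: 44.4
```

Run:
```python
from h import *
s=ctrl.state();print(s['ee_pos'],s['eef_rot'],s['wrist_force'],s['wrist_torque'])
```

```text
[481.67945115  59.06929704 217.24416406] [-3.14097119e+00 -6.11399653e-02 -1.68319828e-03] [ 0.65316138  0.59612965 -1.50644154] [-0.00676208 -0.02515579  0.00692603]
```

>>> play_rows:
  series:
    - [-1, [0.2, 0.01, -0.05], [0, 0, 0]]
    - [-1, [0.2, 0.01, 0], [0, 0, 0]]
    - [-1, [0.1, 0, 0], [0, 0, 0]]
    - [-1, [0, 0, 0], [0, 0, 0]]

```text
t: 5.45
ee_pos: [486.6, 59.3, 216.7]
eef_rot: [3.141, 0.061, 0.0]
wrist_force: [-0.1, 0.6, -1.5]
finger_gap: 44.4
```

>>> play_rows:
  series:
    - [-1, [0.1, 0, 0], [0, 0, 0]]
    - [-1, [0.1, 0, 0], [0, 0, 0]]
    - [-1, [0, 0, 0], [0, 0, 0]]

```text
t: 5.75
ee_pos: [488.4, 59.3, 216.7]
eef_rot: [3.141, 0.061, 0.0]
wrist_force: [-0.2, 1.4, -1.1]
finger_gap: 44.3
```

>>> play_rows:
  series:
    - [-1, [0.1, 0, 0], [0, 0, 0]]
    - [-1, [0.05, 0, 0], [0, 0, 0]]
    - [-1, [0, 0, 0], [0, 0, 0]]

```text
t: 6.05
ee_pos: [489.0, 59.3, 216.4]
eef_rot: [3.141, 0.061, -0.003]
wrist_force: [-2.5, -0.5, 0.5]
finger_gap: 44.0
```

>>> play_rows:
  series:
    - [-1, [0.1, 0, 0.05], [0, 0, 0]]
    - [-1, [0, 0, 0], [0, 0, 0]]
    - [-1, [0, 0, 0], [0, 0, 0]]

```text
t: 6.35
ee_pos: [489.4, 59.3, 216.5]
eef_rot: [3.141, 0.061, -0.006]
wrist_force: [-6.0, -0.1, -0.3]
finger_gap: 44.2
```

Run:
```python
from h import *
s=ctrl.state();print(s['ee_pos'],s['eef_rot'],s['wrist_force'],s['wrist_torque'])
im=snap('wrist','i')
c=np.clip(im[100:340,180:400,::-1].astype(float)*1.6,0,255).astype('uint8')
cv2.imwrite('pics/i3.png',cv2.resize(c,None,fx=2.5,fy=2.5,interpolation=cv2.INTER_CUBIC))
```

```text
[489.40760621  59.28738189 216.51625499] [ 3.14093367  0.06139909 -0.00579825] [-5.97682719 -0.05726459 -0.2698554 ] [-0.10354297  1.24154135  0.13632678]
```

View pics/i3.png

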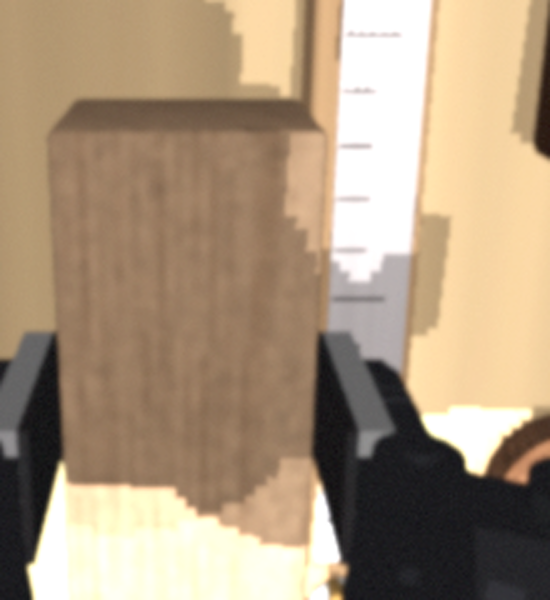

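>>> play_rows:
  series:
    - [-1, [0, 0, 0], [0, 0, 0.004]]
    - [-1, [-0.01, 0.3, 0], [0, 0, 0]]
    - [-1, [-0.02, 0.4, 0], [0, 0, 0]]
    - [-1, [-0.01, 0.3, 0], [0, 0, 0]]
    - [-1, [0, 0, 0], [0, 0, 0]]

```text
t: 6.9
ee_pos: [489.0, 68.9, 216.4]
eef_rot: [3.139, 0.066, -0.006]
wrist_force: [-5.2, -2.4, -1.2]
finger_gap: 44.5
```

>>> play_rows:
  series:
    - [-1, [-0.01, 0.3, 0], [0, 0, 0]]
    - [-1, [-0.02, 0.5, 0], [0, 0, 0]]
    - [-1, [-0.02, 0.5, 0], [0, 0, 0]]
    - [-1, [-0.02, 0.4, 0], [0, 0, 0]]
    - [-1, [-0.01, 0.3, 0], [0, 0, 0]]
    - [-1, [0, 0, 0], [0, 0, 0]]

```text
t: 7.5
ee_pos: [488.2, 89.0, 216.4]
eef_rot: [3.139, 0.066, -0.006]
wrist_force: [-4.6, -2.3, -2.1]
finger_gap: 44.3
```

>>> play_rows:
  series:
    - [-1, [0.01, 0.3, 0], [0, 0, 0]]
    - [-1, [0, 0.5, 0], [0, 0, 0]]
    - [-1, [-0.01, 0.5, 0], [0, 0, 0]]
    - [-1, [-0.01, 0.4, 0], [0, 0, 0]]
    - [-1, [-0.01, 0.3, 0], [0, 0, 0]]
    - [-1, [0, 0, 0], [0, 0, 0]]

```text
t: 8.1
ee_pos: [487.6, 108.9, 216.2]
eef_rot: [3.138, 0.066, -0.007]
wrist_force: [-6.2, -3.2, -1.5]
finger_gap: 44.5
```

Run:
```python
from h import *
s=ctrl.state();print(s['ee_pos'],s['eef_rot'],s['wrist_force'],s['wrist_torque'])
import pickle;pickle.dump(s,open('s3.pkl','wb'))
im=snap('wrist','j')
c=np.clip(im[40:240,170:400,::-1].astype(float)*1.8,0,255).astype('uint8')
cv2.imwrite('pics/j3.png',cv2.resize(c,None,fx=3,fy=3,interpolation=cv2.INTER_CUBIC))
```

```text
[487.62387219 108.85265265 216.17529716] [ 3.13832303  0.0658905  -0.00744599] [-6.1871803  -3.24590189 -1.51159602] [-0.67532145  1.30415705 -0.2555468 ]
```

View pics/j3.png

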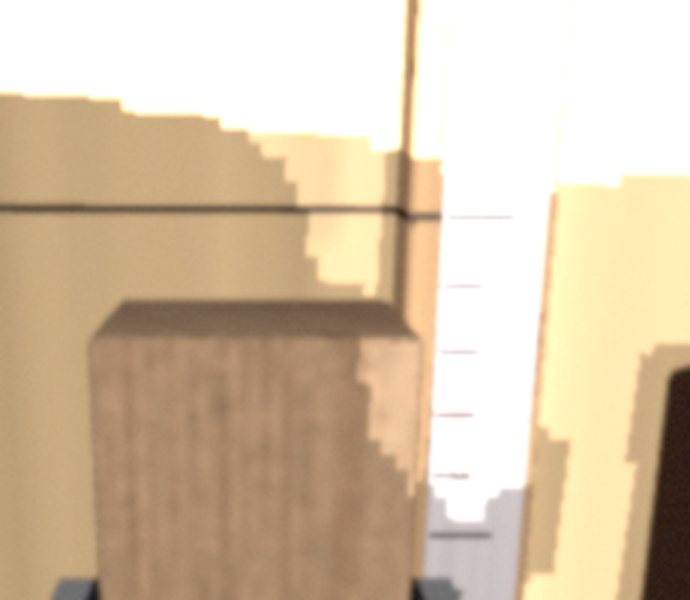

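Run:
```python
from h import *
import pickle
s=pickle.load(open('s3.pkl','rb'))
f=lambda u,v:(u/3+170,v/3+40)
a=onz('wrist',*f(250,209.5),18,s)
for z in(18,19,20):
  b=onz('wrist',*f(250,301),z,s); print(a,b,a-b)
for u in(95,415): print(onz('wrist',*f(u,337),54,s),)
print(onz('wrist',*f(100,207.5),18,s),onz('wrist',*f(395,210.5),18,s))
```

```text
[482.52599033 170.39128146  18.        ] [483.12350116 155.53495829  18.        ] [-0.59751084 14.85632317  0.        ]
[482.52599033 170.39128146  18.        ] [483.12652067 155.68992042  19.        ] [-0.60053034 14.70136104 -1.        ]
[482.52599033 170.39128146  18.        ] [483.12954017 155.84488256  20.        ] [-0.60354985 14.54639891 -2.        ]
[462.98119933 155.49208086  54.        ]
[505.14593727 157.27965985  54.        ]
[458.20870436 169.6942308   18.        ] [506.00932666 171.21219827  18.        ]
```

>>> play_rows:
  series:
    - [-1, [-0.01, 0.3, 0], [0, 0, 0]]
    - [-1, [-0.02, 0.4, 0], [0, 0, 0]]
    - [-1, [-0.01, 0.3, 0], [0, 0, 0]]
    - [-1, [0, 0.1, 0], [0, 0, 0]]
    - [-1, [0, 0, 0], [0, 0, 0]]

```text
t: 8.65
ee_pos: [487.2, 119.7, 216.2]
eef_rot: [3.138, 0.066, -0.007]
wrist_force: [-5.8, -3.3, -1.6]
finger_gap: 44.6
```

Run:
```python
from h import *
s=ctrl.state();print(s['ee_pos'],s['eef_rot'],s['wrist_force'],s['wrist_torque'])
import pickle;pickle.dump(s,open('s4.pkl','wb'))
im=snap('wrist','k')
c=np.clip(im[60:200,170:400,::-1].astype(float)*1.8,0,255).astype('uint8')
cv2.imwrite('pics/k3.png',cv2.resize(c,None,fx=3.4,fy=3.4,interpolation=cv2.INTER_CUBIC))
```

```text
[487.22088028 119.67002921 216.17011487] [ 3.13789028  0.06571664 -0.0074645 ] [-5.82396703 -3.28801357 -1.62619443] [-0.76961937  1.32759998 -0.18199226]
```

View pics/k3.png

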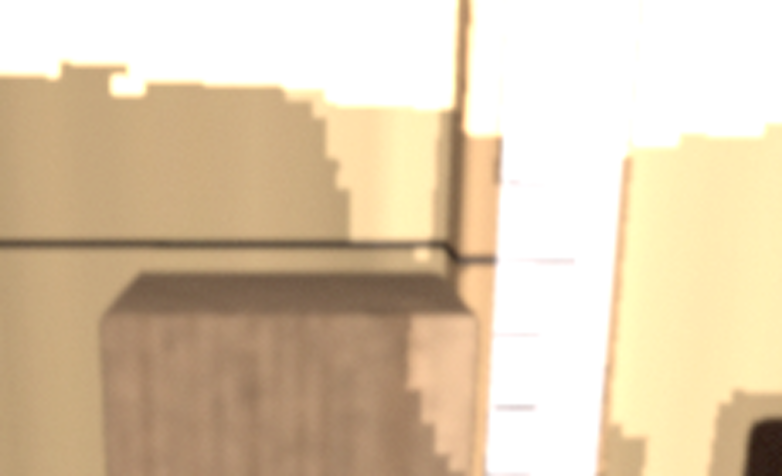

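Run:
```python
from h import *
import pickle
s=pickle.load(open('s4.pkl','rb'))
f=lambda u,v:(u/3.4+170,v/3.4+60)
a=onz('wrist',*f(290,244),18,s)
for z in(18,19):
  b=onz('wrist',*f(290,272.5),z,s); print(a,b,a-b)
print(onz('wrist',*f(290,313),54,s))
```

```text
[483.52468288 170.5621331   18.        ] [483.69846106 166.40433316  18.        ] [-0.17377818  4.15779994  0.        ]
[483.52468288 170.5621331   18.        ] [483.69567169 166.55893879  19.        ] [-0.17098881  4.0031943  -1.        ]
[483.79519171 167.25318986  54.        ]
```

>>> play_rows:
  series:
    - [-1, [-0.01, 0.2, 0], [0, 0, 0]]
    - [-1, [0, 0.12, 0], [0, 0, 0]]
    - [-1, [0, 0.05, 0], [0, 0, 0]]
    - [-1, [0, 0, -0.05], [0, 0, 0]]
    - [-1, [0, 0, -0.03], [0, 0, 0]]
    - [-1, [0, 0, 0], [0, 0, 0]]

```text
t: 9.3
ee_pos: [487.1, 123.3, 215.7]
eef_rot: [3.138, 0.066, -0.008]
wrist_force: [-6.9, -2.9, 1.2]
finger_gap: 44.8
```

Run:
```python
from h import *
s=ctrl.state();print(s['ee_pos'],s['eef_rot'],s['wrist_force'],s['wrist_torque'])
import pickle;pickle.dump(s,open('s5.pkl','wb'))
im=snap('wrist','l')
c=np.clip(im[60:200,170:400,::-1].astype(float)*1.8,0,255).astype('uint8')
cv2.imwrite('pics/l3.png',cv2.resize(c,None,fx=3.4,fy=3.4,interpolation=cv2.INTER_CUBIC))
```

```text
[487.0899911  123.32894751 215.73570144] [ 3.13828856  0.06551481 -0.00769139] [-6.93961556 -2.86573708  1.15581563] [-0.74631775  1.490529   -0.16371225]
```

View pics/l3.png

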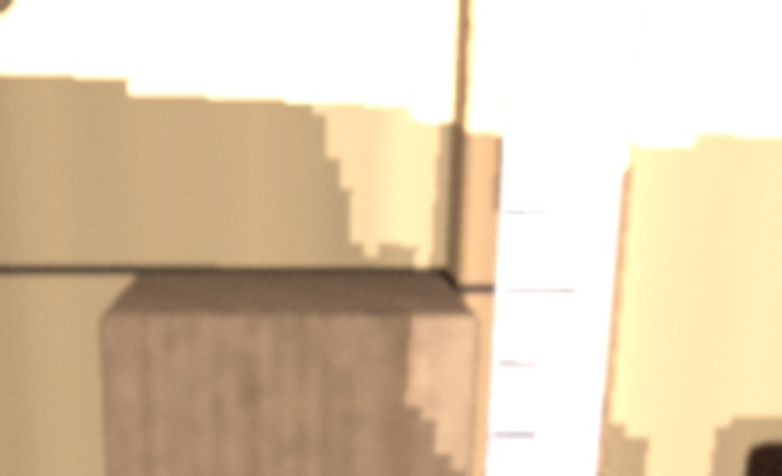

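>>> play_rows:
  series:
    - [-1, [-0.1, -0.05, 0], [0, 0, 0]]
    - [-1, [0, 0, 0], [0, 0, 0]]

```text
t: 9.55
ee_pos: [486.7, 123.1, 215.8]
eef_rot: [3.14, 0.066, -0.005]
wrist_force: [-5.2, -2.8, -1.0]
finger_gap: 44.6
```

>>> play_rows:
  series:
    - [0.12, [0, 0, 0], [0, 0, 0]]
    - [0.2, [0, 0, 0], [0, 0, 0]]
    - [0.3, [0, 0, 0], [0, 0, 0]]
    - [0.3, [0, 0, 0], [0, 0, 0]]
    - [0.3, [0, 0, 0], [0, 0, 0]]

```text
t: 10.05
ee_pos: [488.8, 123.6, 217.0]
eef_rot: [-3.14, -0.068, -0.004]
wrist_force: [-0.7, -0.9, -1.0]
finger_gap: 55.3
```

Run:
```python
from h import *
s=ctrl.state();print(s['ee_pos'],s['eef_rot'],s['wrist_force'],s['wrist_torque'])
import pickle;pickle.dump(s,open('s6.pkl','wb'))
im=snap('wrist','m')
c=np.clip(im[60:340,170:400,::-1].astype(float)*1.6,0,255).astype('uint8')
cv2.imwrite('pics/m3.png',cv2.resize(c,None,fx=2.1,fy=2.1,interpolation=cv2.INTER_CUBIC))
```

```text
[488.79888342 123.62784546 216.99930549] [-3.140431   -0.06764142 -0.00388898] [-0.65485884 -0.90620253 -0.97368155] [-0.01361575  0.00684665 -0.02708426]
```

View pics/m3.png

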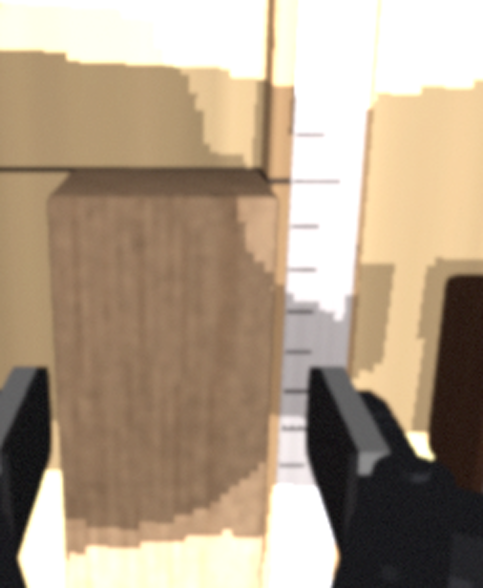

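>>> play_rows:
  series:
    - [0.3, [0, 0, 1.5], [0, 0, 0]]
    - [0.3, [0, 0, 4], [0, 0, 0]]
    - [0.3, [0, 0, 4], [0, 0, 0]]
    - [0.3, [0, 0, 4], [0, 0, 0.12]]
    - [0.3, [0, 0, 4], [0, 0, 0.14]]
    - [0.3, [0, 0, 4], [0, 0, 0.14]]
    - [0.3, [0, 0, 0], [0, 0, 0.14]]
    - [0.3, [0, 0, 0], [0, 0, 0.14]]

```text
t: 10.9
ee_pos: [488.6, 123.6, 433.9]
eef_rot: [2.934, 1.119, 0.008]
wrist_force: [-0.1, -0.1, 0.1]
finger_gap: 55.6
```

>>> play_rows:
  series:
    - [0.3, [0, 0, 0], [0, 0, 0.14]]
    - [0.3, [0, 0, 0], [0, 0, 0.14]]
    - [0.3, [0, 0, 0], [0, 0, 0.14]]
    - [0.3, [0, 0, 0], [0, 0, 0.14]]
    - [0.3, [0, 0, 0], [0, 0, 0.14]]
    - [0.3, [0, 0, 0], [0, 0, 0.14]]
    - [0.3, [0, 0, 0], [0, 0, 0.046]]
    - [0.3, [0, 0, 0], [0, 0, 0]]

```text
t: 11.7
ee_pos: [487.9, 123.5, 431.5]
eef_rot: [2.179, 2.263, 0.001]
wrist_force: [-0.3, 0.2, -0.4]
finger_gap: 55.8
```

Run:
```python
from h import *
s=ctrl.state();print(s['ee_pos'],s['eef_rot'],s['wrist_force'],s['joints'])
import pickle;pickle.dump(s,open('s7.pkl','wb'))
im=snap('wrist','n')
cv2.imwrite('pics/n2.png',cv2.resize(im[:,:,::-1],None,fx=1.5,fy=1.5))
b=snap('side','n1')
cv2.imwrite('pics/n3.png',cv2.resize(b[100:300,130:350,::-1],None,fx=2.9,fy=2.9,interpolation=cv2.INTER_CUBIC))
```

```text
[487.91351379 123.51523324 431.48865729] [2.17856322e+00 2.26310483e+00 7.00307608e-04] [-0.30265641  0.1559933  -0.44934744] [ 1.19421086e-01  4.59698130e-02 -2.42987533e-01  1.28131014e+00
  5.74248585e-05  8.13581917e-02]
```

View pics/n2.png

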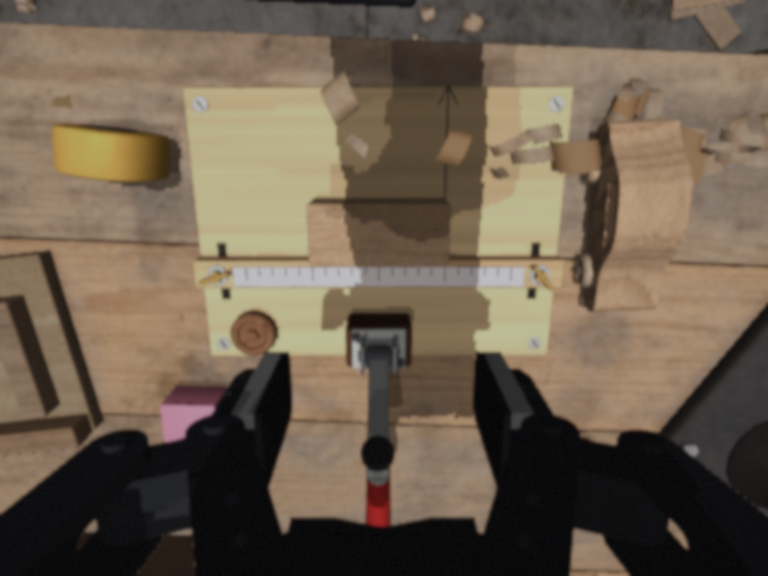

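View pics/n3.png

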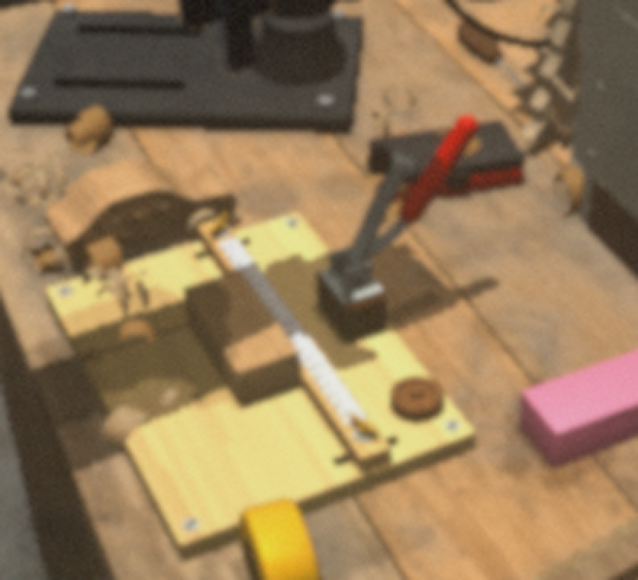

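Run:
```python
from h import *
f=lambda u,v:(u/3.6+145,v/3.6+145)
g=lambda u,v:(u/3.5+130,v/3.5+130)
def tri(p,q):
    o1,d1=ray('scene',*p);o2,d2=ray('side',*q)
    A=np.stack([d1,-d2],1);t=np.linalg.lstsq(A,o2-o1,rcond=None)[0]
    a=o1+t[0]*d1;b=o2+t[1]*d2;return (a+b)/2,np.linalg.norm(a-b)
print(tri(f(270,52),g(567,43)),tri(f(305,160),g(493,155)))
import pickle
s=pickle.load(open('s7.pkl','rb'))
for u,v in((377,480),(378,525)):
  o,d=ray('wrist',u/1.5,v/1.5,s)
  for x in (600,620,640): p=o+d*(x-o[0])/d[0];print(x,p.round(1))
p=onz('wrist',379/1.5,455/1.5,120,s);print(p)
# clamp block corners
for z in(50,):
  for u,v in((350,318),(410,318)):print(onz('wrist',u/1.5,v/1.5,z,s).round(1))
```

```text
(array([664.92175662, 126.12764283, 158.31327099]), np.float64(3.6780014314922203)) (array([618.75990956, 125.47828551,  94.75039832]), np.float64(2.5314706465519823))
600 [600.  125.2 164.7]
620 [620.  125.6 139.2]
640 [640.  126.1 113.7]
600 [600.  126.  197.9]
620 [620.  126.6 176. ]
640 [640.  127.1 154.1]
[615.88953526 126.59585911 120.        ]
[548.6 102.2  50. ]
[547.  146.7  50. ]
```

Run:
```python
from h import *
for n,p in dict(cab1=(193,187),cab2=(280,155),jar=(175,188),sand=(160,215),pink=(265,190)).items(): print(n,onz('scene',*p,0).round(0))
```

```text
cab1 [803. 160.   0.]
cab2 [ 829. -161.    0.]
jar [825. 207.   0.]
sand [726. 284.   0.]
pink [683. -16.   0.]
```

>>> play_rows:
  series:
    - [0.3, [4, 0.06, 0], [0, 0, 0]]
    - [0.3, [4.5, 0.06, 0], [0, 0, 0]]
    - [0.3, [4.5, 0.06, 0], [0, 0, 0]]
    - [0.3, [3.5, 0.06, -1], [0, 0, 0]]
    - [0.3, [0, 0, -4], [0, 0, 0]]
    - [0.3, [0, 0, -3], [0, 0, 0]]
    - [0.3, [0, 0, 0], [0, 0, 0]]

```text
t: 12.5
ee_pos: [651.0, 125.6, 345.4]
eef_rot: [-2.175, -2.257, 0.013]
wrist_force: [-0.2, -0.4, -0.5]
finger_gap: 55.4
```

Run:
```python
from h import *
s=ctrl.state();print(s['ee_pos'],s['eef_rot'],s['wrist_force'],s['joints'])
import pickle;pickle.dump(s,open('s8.pkl','wb'))
im=snap('wrist','o')
cv2.imwrite('pics/o2.png',im[:,:,::-1])
b=snap('side','o1')
cv2.imwrite('pics/o3.png',cv2.resize(b[50:250,180:400,::-1],None,fx=2.9,fy=2.9,interpolation=cv2.INTER_CUBIC))
```

```text
[650.99626241 125.60862239 345.4015214 ] [-2.17461844 -2.25730518  0.01307423] [-0.18198963 -0.41714844 -0.54129184] [ 9.31681993e-02  3.80584053e-01 -1.00661642e-02  1.19115070e+00
 -4.97012878e-06  5.58583996e-02]
```

View pics/o2.png

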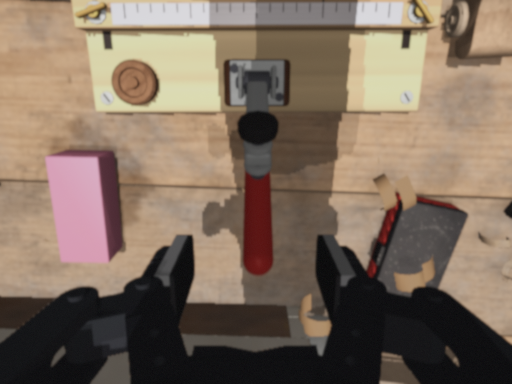

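View pics/o3.png

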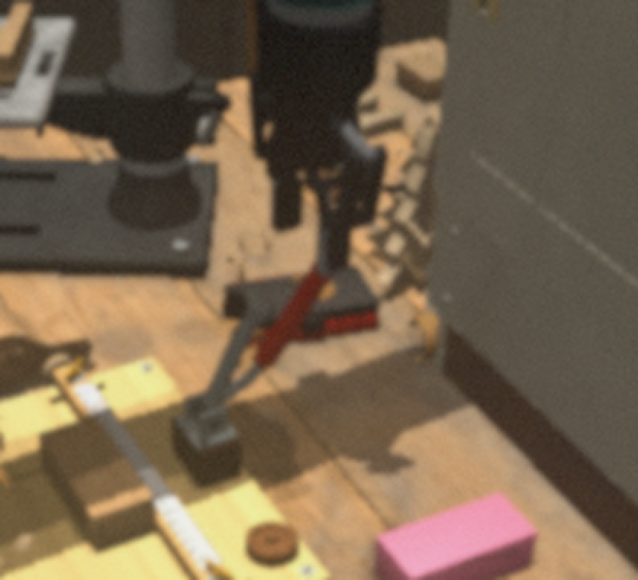

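Run:
```python
from h import *
import pickle
s=pickle.load(open('s8.pkl','rb'))
for z in(155,165): print(onz('wrist',258,270,z,s).round(1))
for z in(95,105): print(onz('wrist',258,175,z,s).round(1))
print(R.from_rotvec(s['eef_rot']).as_matrix().round(3))
```

```text
[669.1 128.2 155. ]
[663.4 127.9 165. ]
[631.6 127.2  95. ]
[629.2 127.1 105. ]
[[-0.037  0.999 -0.011]
 [ 0.999  0.037 -0.001]
 [-0.001 -0.011 -1.   ]]
```

>>> play_rows:
  series:
    - [0.3, [0.1, 0.1, -1.7], [0, 0, 0]]
    - [0.3, [0, 0, -1.5], [0, 0, 0]]
    - [0.3, [0, 0, -1.3], [0, 0, 0]]
    - [-0.5, [0, 0, 0], [0, 0, 0]]
    - [-1, [0, 0, 0], [0, 0, 0]]
    - [-1, [0, 0, 0], [0, 0, 0]]
    - [-1, [0, 0, 0], [0, 0, 0]]
    - [-1, [0, 0, 0], [0, 0, 0]]
  newtons: 20

```text
t: 13.4
ee_pos: [654.1, 127.0, 307.2]
eef_rot: [2.178, 2.263, 0.002]
wrist_force: [-0.8, 0.9, 1.8]
finger_gap: 15.3
```

Run:
```python
from h import *
s=ctrl.state();print(s['ee_pos'],s['eef_rot'],s['wrist_force'],s['wrist_torque'])
im=snap('wrist','p')
b=snap('side','p1')
cv2.imwrite('pics/p3.png',cv2.resize(b[50:250,180:400,::-1],None,fx=2.9,fy=2.9,interpolation=cv2.INTER_CUBIC))
```

```text
[654.08600668 127.02318045 307.23905055] [2.17804811e+00 2.26323561e+00 1.88329293e-03] [-0.82921818  0.85832137  1.82507022] [0.17927071 0.08014418 0.00789037]
```

View pics/p.png

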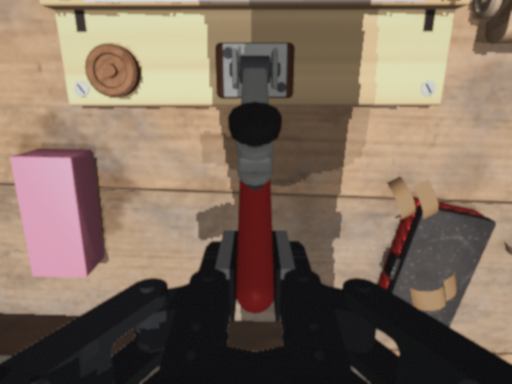

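View pics/p3.png

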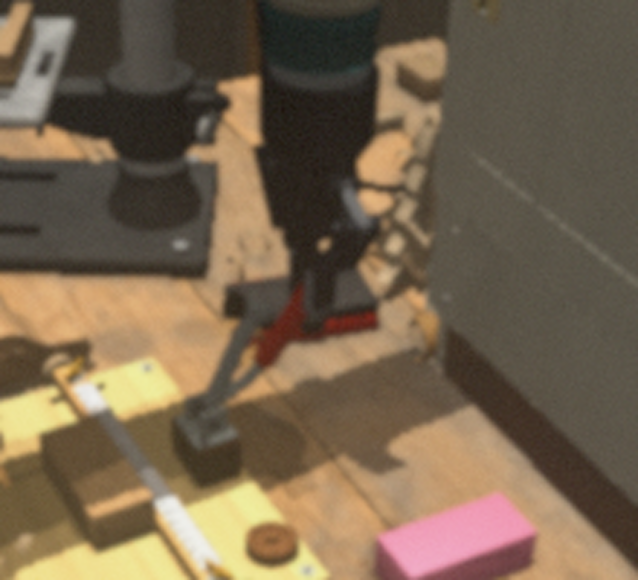

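>>> play_rows:
  series:
    - [-0.3, [0, 0, 0], [0, 0, 0]]
    - [-0.3, [0, 0, 0], [0, 0, 0]]
    - [-0.3, [0, 0, -0.8], [0, 0, 0]]
    - [-1, [0, 0, 0], [0, 0, 0]]
    - [-1, [0, 0, 0], [0, 0, 0]]
    - [-1, [0, 0, 0], [0, 0, 0]]
  newtons: 30

```text
t: 14.1
ee_pos: [653.2, 127.0, 297.0]
eef_rot: [-2.177, -2.262, 0.003]
wrist_force: [-0.2, 1.0, -5.6]
finger_gap: 15.0
```

Run:
```python
from h import *
s=ctrl.state();print(s['ee_pos'],s['eef_rot'],s['wrist_force'],s['wrist_torque'])
p=np.array([570.,66.]);e=s['ee_pos'];g=np.array([e[0],e[2]-155])
for px in(568,570,573):
  v=g-np.array([px,66]);a0=np.arctan2(v[1],-v[0]);r=np.hypot(*v);print(r,a0-.333)
  # arc waypoints (rel grip point), steps
  for a in np.arange(a0,0.45,-0.2): print((np.array([px-r*np.cos(a),66+r*np.sin(a)])).round(1),end=' ')
  print()
```

```text
[653.17414019 127.0305344  296.96025757] [-2.17687189 -2.26219007  0.00265208] [-0.22391105  1.00050408 -5.55366856] [ 0.26387005  0.07927998 -0.08699852]
114.12534725896967 2.0803136415096293
[653.2 142. ] [636.4 157.4] [616.9 169.1] [595.4 176.8] [572.9 180. ] [550.1 178.7] [528.1 172.9] [507.6 162.8] [489.6 148.9] [474.7 131.7] 
112.64057140397581 2.068495489355794
[653.2 142. ] [636.4 157. ] [617.  168.4] [595.8 175.7] [573.5 178.6] [551. 177.] [529.3 171. ] [509.3 160.9] [491.6 146.9] [477.1 129.7] 
110.44389292787903 2.050176756796012
[653.2 142. ] [636.5 156.4] [617.3 167.2] [596.3 174. ] [574.4 176.4] [552.4 174.5] [531.3 168.3] [511.8 157.9] [494.7 143.9] [480.8 126.8]
```

>>> play_rows:
  series:
    - [-1, [-0.84, -0.03, 0.8], [0, 0, 0]]
    - [-1, [-0.84, -0.03, 0.72], [0, 0, 0]]
    - [-1, [-0.97, -0.04, 0.63], [0, 0, 0]]
    - [-1, [-0.97, -0.04, 0.52], [0, 0, 0]]
    - [-1, [-1.07, -0.04, 0.43], [0, 0, 0]]
    - [-1, [-1.07, -0.04, 0.33], [0, 0, 0]]
    - [-1, [-1.12, -0.04, 0.21], [0, 0, 0]]
    - [-1, [-1.12, -0.04, 0.09], [0, 0, 0]]

```text
t: 14.9
ee_pos: [573.8, 123.9, 336.7]
eef_rot: [2.177, 2.262, 0.004]
wrist_force: [4.2, 2.2, -11.7]
finger_gap: 15.0
```

Run:
```python
from h import *
s=ctrl.state();print(s['ee_pos'],s['eef_rot'],s['wrist_force'],s['wrist_torque'])
im=snap('wrist','q')
b=snap('side','q1')
cv2.imwrite('pics/q3.png',cv2.resize(b[50:250,180:400,::-1],None,fx=2.9,fy=2.9,interpolation=cv2.INTER_CUBIC))
```

```text
[573.80250951 123.88004863 336.72789364] [2.17698273 2.26165804 0.00428593] [  4.15031779   2.15798453 -11.74420375] [ 0.43898599 -1.30343867 -0.03701189]
```

View pics/q3.png

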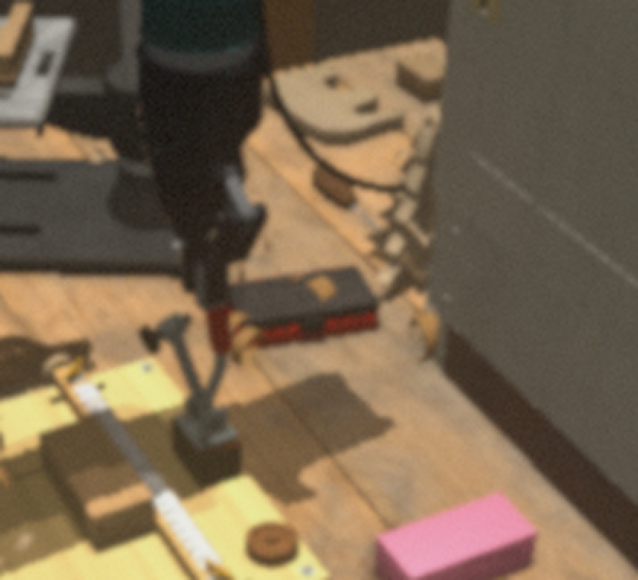

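>>> play_rows:
  series:
    - [-1, [-1.13, -0.04, -0.15], [0, 0, 0]]
    - [-1, [-1.14, -0.04, -0.25], [0, 0, 0]]
    - [-1, [-1.1, -0.04, -0.23], [0, 0, 0]]
    - [-1, [-1.08, -0.04, -0.35], [0, 0, 0]]
    - [-1, [-1.04, -0.04, -0.45], [0, 0, 0]]
    - [-1, [-0.99, -0.04, -0.56], [0, 0, 0]]
    - [-1, [0, 0, 0], [0, 0, 0]]

```text
t: 15.7
ee_pos: [508.8, 121.4, 318.8]
eef_rot: [2.177, 2.262, 0.004]
wrist_force: [-2.1, 0.8, 5.9]
finger_gap: 15.3
```

Run:
```python
from h import *
s=ctrl.state();print(s['ee_pos'],s['eef_rot'],s['wrist_force'],s['wrist_torque'])
b=snap('side','r1')
cv2.imwrite('pics/r3.png',cv2.resize(b[80:280,150:370,::-1],None,fx=2.9,fy=2.9,interpolation=cv2.INTER_CUBIC))
```

```text
[508.79776243 121.40997997 318.83831839] [2.176766   2.261519   0.00359908] [-2.08487794  0.81872061  5.94650521] [ 0.14041404  0.11773339 -0.01207095]
```

View pics/r3.png

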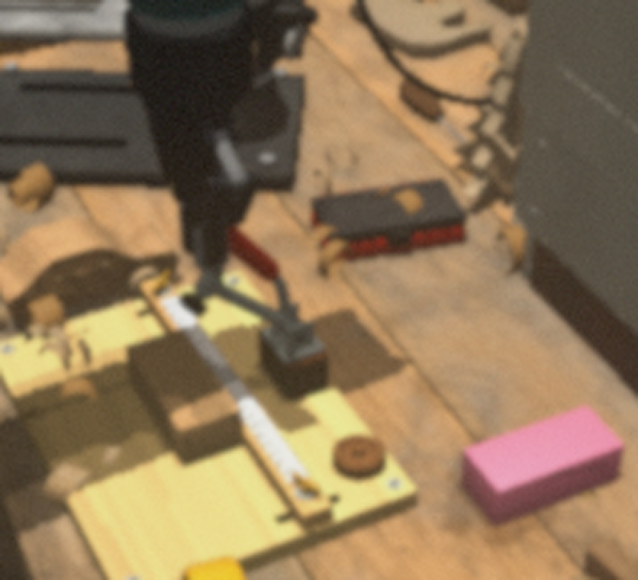

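>>> play_rows:
  series:
    - [-1, [-0.9, -0.03, -0.6], [0, 0, 0]]
    - [-1, [-0.88, -0.03, -0.75], [0, 0, 0]]
    - [-1, [-0.76, -0.03, -0.82], [0, 0, 0]]
    - [-1, [-0.71, -0.03, -0.9], [0, 0, 0]]
    - [-1, [0, 0, 0], [0, 0, 0]]

```text
t: 16.25
ee_pos: [476.0, 120.2, 286.3]
eef_rot: [2.178, 2.263, 0.001]
wrist_force: [-0.8, 0.5, 1.4]
finger_gap: 14.8
```

Run:
```python
from h import *
s=ctrl.state();print(s['ee_pos'],s['eef_rot'],s['wrist_force'],s['wrist_torque'])
b=snap('side','t1')
cv2.imwrite('pics/t3.png',cv2.resize(b[80:280,150:370,::-1],None,fx=2.9,fy=2.9,interpolation=cv2.INTER_CUBIC))
```

```text
[476.03444476 120.15150165 286.30224416] [2.17808671e+00 2.26255703e+00 5.99196558e-04] [-0.79517001  0.53892314  1.3665529 ] [ 0.17002831 -0.07202301 -0.06963328]
```

View pics/t3.png

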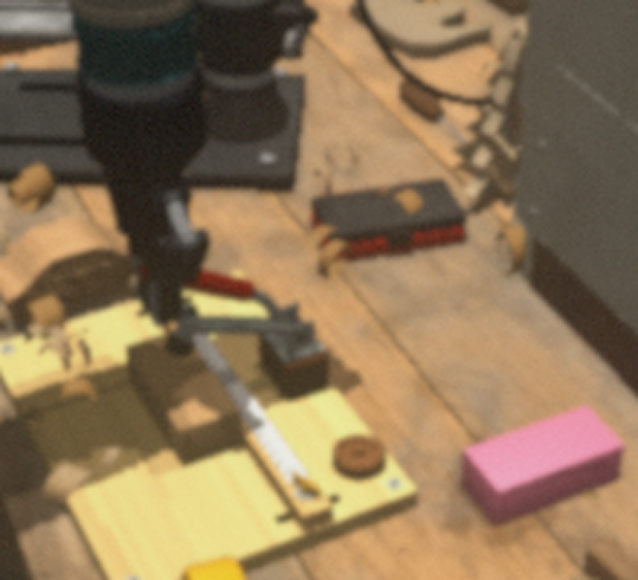

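>>> play_rows:
  series:
    - [-1, [-0.18, 0, -0.35], [0, 0, 0]]
    - [-1, [-0.18, -0.01, -0.35], [0, 0, 0]]
    - [-1, [-0.16, -0.01, -0.3], [0, 0, 0]]
    - [-1, [-0.1, 0, -0.2], [0, 0, 0]]
    - [-1, [0, 0, 0], [0, 0, 0]]

```text
t: 16.8
ee_pos: [469.9, 119.9, 274.1]
eef_rot: [-2.178, -2.263, 0.002]
wrist_force: [-3.7, -0.3, 5.2]
finger_gap: 15.1
```

>>> play_rows:
  series:
    - [-1, [-0.05, 0, -0.1], [0, 0, 0]]
    - [-1, [-0.05, 0, -0.1], [0, 0, 0]]
    - [-1, [0, 0, 0], [0, 0, 0]]

```text
t: 17.1
ee_pos: [469.1, 119.9, 272.3]
eef_rot: [-2.178, -2.263, 0.002]
wrist_force: [-3.6, 0.5, 6.4]
finger_gap: 15.0
```

>>> play_rows:
  series:
    - [-1, [0, 0, -0.1], [0, 0, 0]]
    - [-1, [0, 0, -0.1], [0, 0, 0]]
    - [-1, [0, 0, 0], [0, 0, 0]]

```text
t: 17.4
ee_pos: [468.4, 119.9, 270.0]
eef_rot: [-2.177, -2.262, 0.005]
wrist_force: [-5.3, -0.3, 8.0]
finger_gap: 14.9
```

Run:
```python
from h import *
s=ctrl.state();print(s['ee_pos'],s['eef_rot'],s['wrist_force'],s['wrist_torque'])
b=snap('side','u1')
cv2.imwrite('pics/u3.png',cv2.resize(b[150:250,170:290,::-1],None,fx=5,fy=5,interpolation=cv2.INTER_CUBIC))
b=snap('scene','u2')
cv2.imwrite('pics/u4.png',cv2.resize(b[170:290,190:330,::-1],None,fx=5,fy=5,interpolation=cv2.INTER_CUBIC))
```

```text
[468.37865773 119.90360204 270.04740223] [-2.17699411 -2.26245782  0.00476782] [-5.29421281 -0.34988926  8.02393276] [0.01324214 0.82721589 0.15025504]
```

View pics/u3.png

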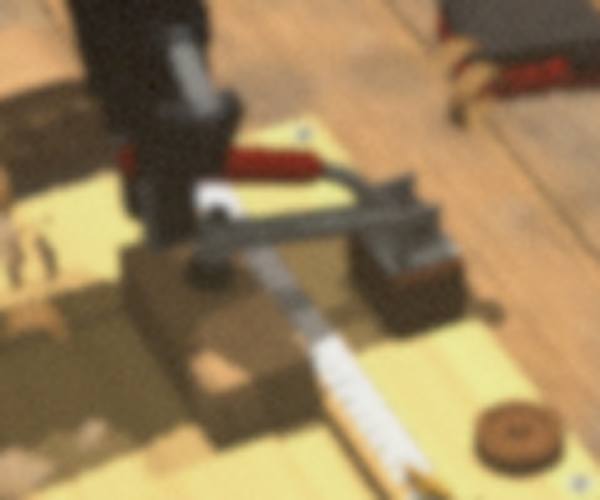

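View pics/u4.png

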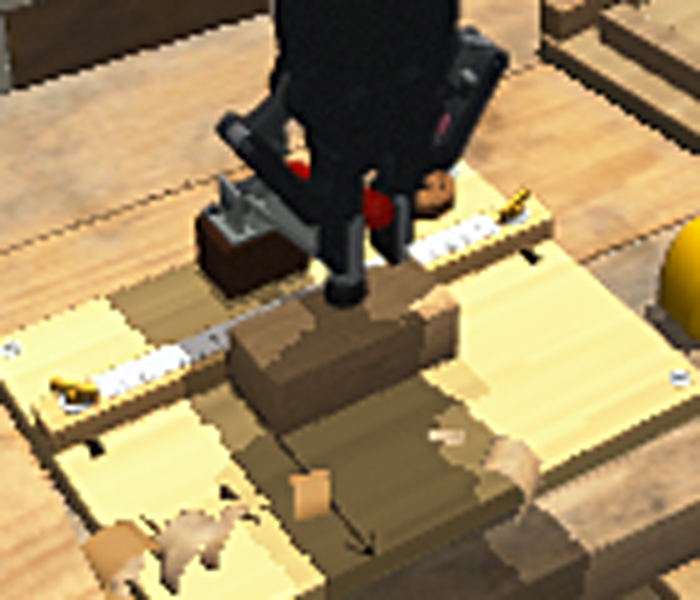

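>>> play_rows:
  series:
    - [-1, [-0.15, 0, -0.05], [0, 0, 0]]
    - [-1, [0, 0, -0.05], [0, 0, 0]]
    - [-1, [0, 0, 0], [0, 0, 0]]

```text
t: 17.8
ee_pos: [467.7, 119.9, 269.4]
eef_rot: [2.179, 2.263, -0.002]
wrist_force: [-3.0, 0.5, 6.6]
finger_gap: 14.9
```

>>> play_rows:
  series:
    - [-1, [-0.1, 0, -0.1], [0, 0, 0]]
    - [-1, [0, 0, -0.05], [0, 0, 0]]
    - [-1, [0, 0, 0], [0, 0, 0]]

```text
t: 18.1
ee_pos: [467.0, 119.9, 268.0]
eef_rot: [2.178, 2.263, -0.001]
wrist_force: [-3.2, 0.2, 6.4]
finger_gap: 15.0
```

>>> play_rows:
  series:
    - [-1, [-0.08, 0, -0.1], [0, 0, 0]]
    - [-1, [-0.02, 0, -0.05], [0, 0, 0]]
    - [-1, [0, 0, 0], [0, 0, 0]]

```text
t: 18.4
ee_pos: [466.3, 119.9, 266.5]
eef_rot: [2.178, 2.262, -0.001]
wrist_force: [-1.3, -1.2, 5.6]
finger_gap: 15.2
```

>>> play_rows:
  series:
    - [-1, [-0.05, 0, -0.1], [0, 0, 0]]
    - [-1, [-0.02, 0, -0.05], [0, 0, 0]]
    - [-1, [0, 0, 0], [0, 0, 0]]

```text
t: 18.7
ee_pos: [465.6, 119.9, 265.0]
eef_rot: [2.178, 2.262, -0.0]
wrist_force: [-2.0, -0.9, 4.5]
finger_gap: 15.2
```

Run:
```python
from h import *
b=snap('side','v1')
cv2.imwrite('pics/v3.png',cv2.resize(b[150:250,170:290,::-1],None,fx=5,fy=5,interpolation=cv2.INTER_CUBIC))
b=snap('scene','v2')
cv2.imwrite('pics/v4.png',cv2.resize(b[170:290,190:330,::-1],None,fx=5,fy=5,interpolation=cv2.INTER_CUBIC))
```

```text
(no output)
```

View pics/v3.png

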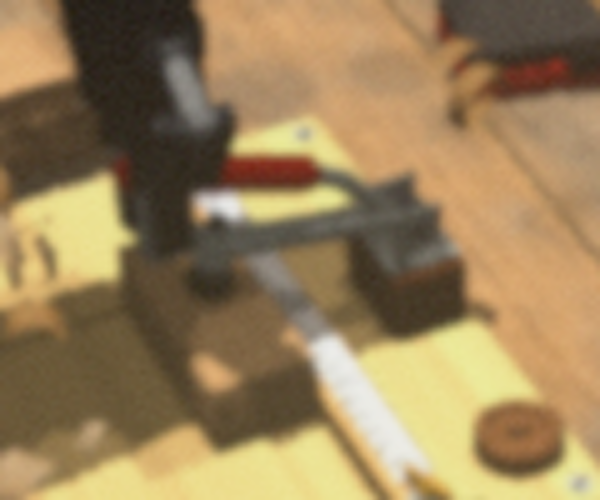

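View pics/v4.png

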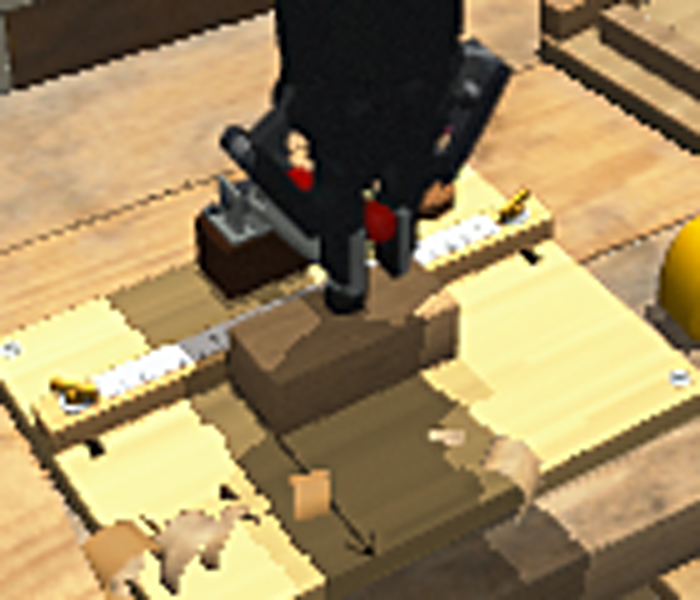

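>>> play_rows:
  series:
    - [-1, [-0.06, 0, -0.1], [0, 0, 0]]
    - [-1, [-0.02, 0, -0.05], [0, 0, 0]]
    - [-1, [0, 0, 0], [0, 0, 0]]

```text
t: 19.1
ee_pos: [465.0, 119.8, 263.6]
eef_rot: [2.177, 2.262, 0.0]
wrist_force: [-1.6, -1.4, 5.2]
finger_gap: 14.9
```

>>> play_rows:
  series:
    - [-1, [-0.05, 0, -0.1], [0, 0, 0]]
    - [-1, [-0.02, 0, -0.05], [0, 0, 0]]
    - [-1, [0, 0, 0], [0, 0, 0]]

```text
t: 19.4
ee_pos: [464.5, 119.8, 262.1]
eef_rot: [2.177, 2.262, 0.0]
wrist_force: [-0.6, -1.0, 5.3]
finger_gap: 14.7
```

>>> play_rows:
  series:
    - [-1, [-0.05, 0, -0.1], [0, 0, 0]]
    - [-1, [-0.02, 0, -0.05], [0, 0, 0]]
    - [-1, [0, 0, 0], [0, 0, 0]]

```text
t: 19.7
ee_pos: [463.8, 119.8, 260.5]
eef_rot: [2.178, 2.261, 0.0]
wrist_force: [-1.0, -0.8, 5.2]
finger_gap: 14.8
```

>>> play_rows:
  series:
    - [-1, [-0.05, 0, -0.1], [0, 0, 0]]
    - [-1, [-0.02, 0, -0.05], [0, 0, 0]]
    - [-1, [0, 0, 0], [0, 0, 0]]

```text
t: 20.0
ee_pos: [463.2, 119.8, 259.0]
eef_rot: [2.177, 2.261, 0.001]
wrist_force: [-0.3, -1.7, 5.5]
finger_gap: 15.0
```

Run:
```python
from h import *
b=snap('side','w1')
cv2.imwrite('pics/w3.png',cv2.resize(b[150:250,170:290,::-1],None,fx=5,fy=5,interpolation=cv2.INTER_CUBIC))
```

```text
(no output)
```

View pics/w3.png

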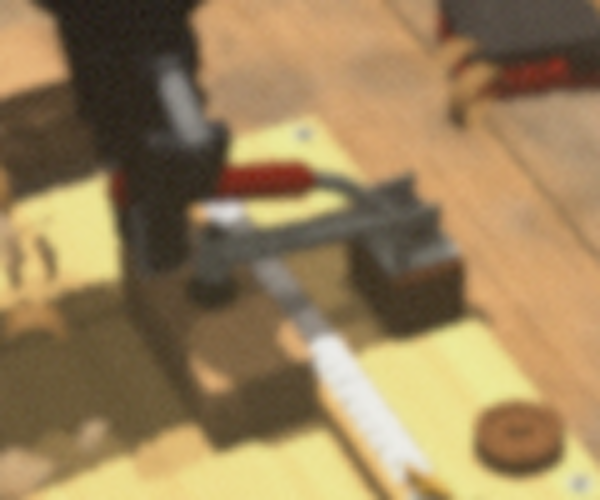

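>>> play_rows:
  series:
    - [-1, [-0.04, 0, -0.1], [0, 0, 0]]
    - [-1, [-0.03, 0, -0.1], [0, 0, 0]]
    - [-1, [0, 0, 0], [0, 0, 0]]

```text
t: 20.35
ee_pos: [462.6, 119.8, 257.6]
eef_rot: [2.177, 2.261, 0.001]
wrist_force: [-1.1, -1.6, 9.1]
finger_gap: 14.9
```

>>> play_rows:
  series:
    - [-1, [-0.04, 0, -0.1], [0, 0, 0]]
    - [-1, [-0.02, 0, -0.1], [0, 0, 0]]
    - [-1, [0, 0, 0], [0, 0, 0]]

```text
t: 20.65
ee_pos: [462.5, 119.8, 257.1]
eef_rot: [2.176, 2.26, 0.003]
wrist_force: [-4.4, -2.4, 18.5]
finger_gap: 15.1
```

>>> play_rows:
  series:
    - [-1, [0, 0, 0.1], [0, 0, 0]]
    - [-1, [0, 0, 0.1], [0, 0, 0]]
    - [-1, [0, 0, 0], [0, 0, 0]]

```text
t: 20.95
ee_pos: [462.6, 119.8, 257.4]
eef_rot: [2.176, 2.26, 0.003]
wrist_force: [0.2, -3.0, 8.2]
finger_gap: 14.9
```

>>> play_rows:
  series:
    - [-0.4, [0, 0, 0], [0, 0, 0]]
    - [-0.2, [0, 0, 0], [0, 0, 0]]
    - [0, [0, 0, 0], [0, 0, 0]]
    - [0, [0, 0, 0], [0, 0, 0]]
    - [0, [0, 0, 1], [0, 0, 0]]
    - [0, [0, 0, 3], [0, 0, 0]]
    - [0, [0, 0, 4], [0, 0, 0]]
    - [0, [0, 0, 0], [0, 0, 0]]

```text
t: 21.75
ee_pos: [463.5, 120.5, 341.6]
eef_rot: [2.174, 2.259, 0.013]
wrist_force: [0.7, -0.2, -0.5]
finger_gap: 42.9
```

>>> play_rows:
  series:
    - [0, [-2, 0, 3], [0, 0, 0]]
    - [0, [-3, 0, 3], [0, 0, 0]]
    - [0, [-3, 0, 3], [0, 0, 0]]
    - [0, [-3, 0, 1], [0, 0, 0]]
    - [0, [0, 0, 0], [0, 0, 0]]
    - [0, [0, 0, 0], [0, 0, 0]]

```text
t: 22.35
ee_pos: [350.7, 120.1, 436.0]
eef_rot: [2.177, 2.263, 0.003]
wrist_force: [-0.3, 0.6, -0.0]
finger_gap: 42.7
```

Run:
```python
from h import *
s=ctrl.state();print(s['ee_pos'],s['wrist_force'])
import pickle;pickle.dump(s,open('s9.pkl','wb'))
im=snap('wrist','x')
c=np.clip(im[:,:,::-1].astype(float)*1.3,0,255).astype('uint8')
cv2.imwrite('pics/x2.png',cv2.resize(c,None,fx=1.5,fy=1.5))
b=snap('side','x1')
cv2.imwrite('pics/x3.png',cv2.resize(b[130:290,140:310,::-1],None,fx=3.7,fy=3.7,interpolation=cv2.INTER_CUBIC))
b=snap('scene','x4')
cv2.imwrite('pics/x5.png',cv2.resize(b[170:290,190:330,::-1],None,fx=5,fy=5,interpolation=cv2.INTER_CUBIC))
```

```text
[350.66346681 120.12255405 436.0485614 ] [-0.26761838  0.55034081 -0.04024891]
```

View pics/x2.png

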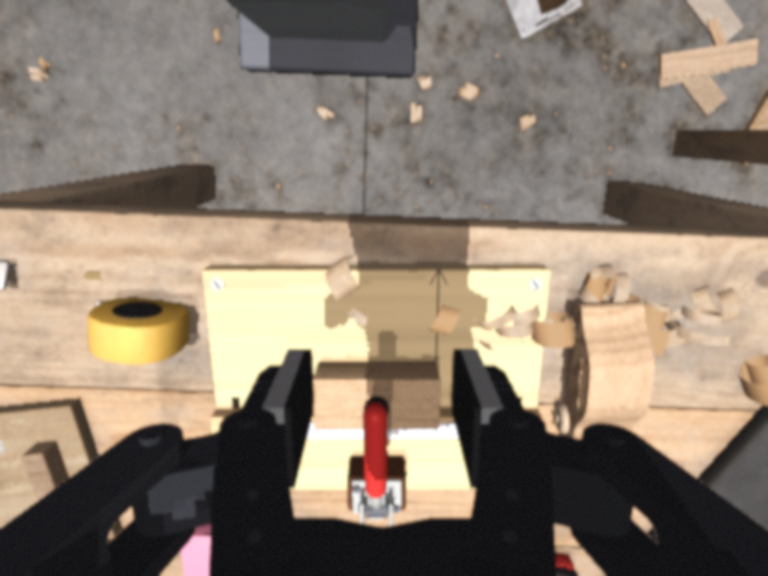

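View pics/x3.png

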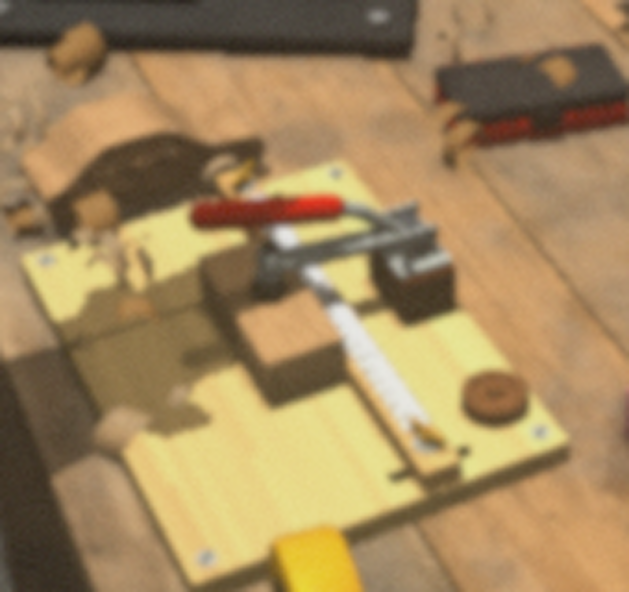

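View pics/x5.png

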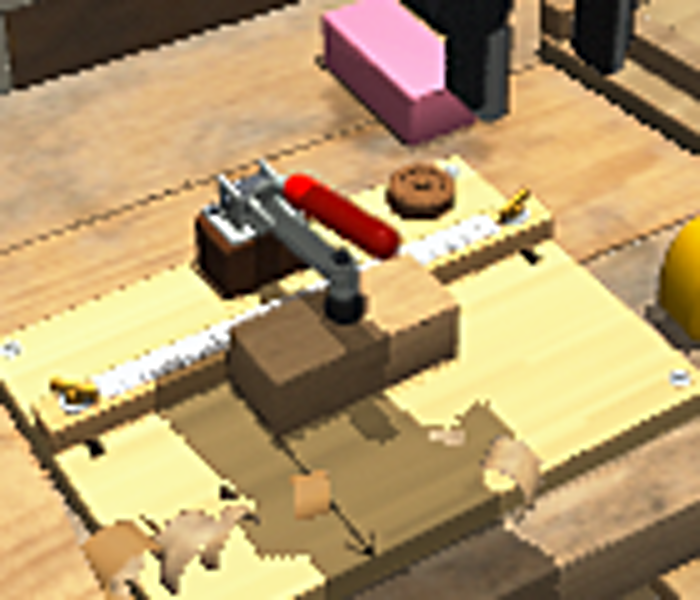

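Run:
```python
import cv2,numpy as np
im=cv2.imread('pics/x.png');c=np.clip(im[170:300,190:320].astype(float)*1.5,0,255).astype('uint8')
cv2.imwrite('pics/y.png',cv2.resize(c,None,fx=4.5,fy=4.5,interpolation=cv2.INTER_CUBIC))
```

```text
(no output)
```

View pics/y.png

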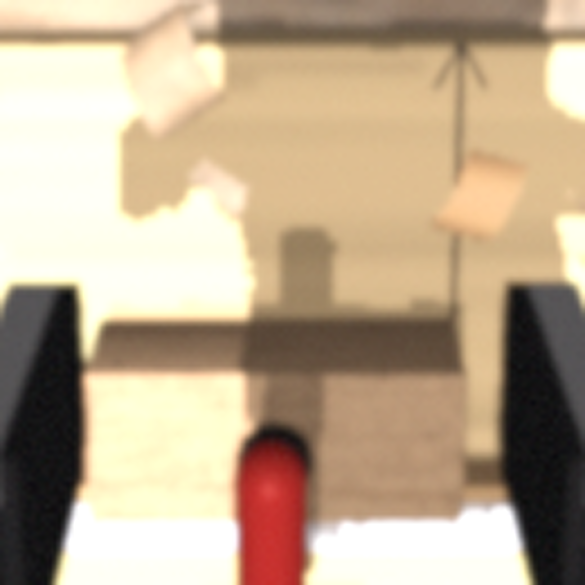

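Run:
```python
from h import *
print(ctrl.state()['t'],ctrl.sign_off())
```

```text
the job is handed in; nothing more can be done
22.5 None
```

The blank is seated on the fence with its left end on the scribed line, the hold-down's foot rests on it, and I handed the job in at 22.5 s. No verdict was reported.

- **Seating:** I gripped the brown blank across its width and pressed it onto the fence at about 6 N, with its end still about 60 mm short of the line.
- **Sliding:** I slid it along the fence at about 5–7 N and let it go at the line.
- **Clamping:** I grasped the red grip, swung the arm over and pressed the foot down. I eased back to about 8 N down on the grip, then let go and backed away.

**Last checks:**
- In the final wrist picture, the blank's lower left corner is on the line to within about 0.5 mm.
- In the scene and side pictures it lies flat against the fence, the foot is on it, and the wheel, tape measure and toy car look unmoved.
- The robot touches nothing, and the wrist force is near zero.

**What went wrong or is unproven:**
- On the first push the blank stuck on the bed before reaching the fence. The wrist read about 12 N sideways and 18 N upward, so I backed off.
- I then raised the blank 1–2 mm to free it, and moved it the rest of the way lifted by that much rather than fully down. The limit is 8 mm.
- The downward force on the red grip briefly reached 18.5 N, above the 7–12 N advised. That puts the foot at roughly 17 N, under its 25 N limit.
- I could not measure the foot's force after letting go. That it still bears on the blank rests on the stiff pivot and the pictures.

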